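Turn back the engine hatch leaf

TASK

Turn the hatch leaf of the clamped deck panel right over on its brass hinge, so that it lies flat on the panel's other side, white face up, and leaves the engine well open. Use the fingertips only: get under the leaf's free edge, push it up and over, and press it down flat; do not pinch the leaf between the fingers and do not let it slam. Leave everything else where it stands.

Things in the scene. Friction and masses are not known exactly. Their poses are not given: they have to be found in the camera images.
- deck: planked deck panel on a rusted clamp fixed to the bench. Origin on the bench below the hinge's middle; x along the hinge, away from the robot (yaw within 0.5), y left, z up. Panel: x -110 to 160, y -95 to 95, top at 105 mm, 30 thick. Clamp foot: y +-55, so under the leaf's overhang all is free down to the bench. Clamp jaw 15 mm proud of the deck at x -131 to -96, y +-23; screw to x -155
- spine_mid (a point): middle of the hinge axis (the spine), 111 mm above the bench; the axis runs along the x of deck
- leaf (a joint): hatch leaf's angle, rad: 0 = flat on the panel's left half (+y of deck) over the engine well, planked face up; 1.57 = upright; 3.14 = flat on the right half (-y), white face up; both ends are stops. Starts at 0 to 0.3. The stiff hinge (0.3 N m friction) holds the 0.2 kg leaf at any angle, so it must be pushed all the way; 2 to 5 N at the free edge turn it
- leaf_edge (a point): middle of the leaf's free edge, 146 mm from the hinge axis at mid-thickness. The leaf is rigid, 120 mm long along the hinge and 10 mm thick (a 6 mm thick brass strip along the free edge), planked wood on the face that is up at the start and painted white underneath, and when flat it overhangs the panel's side by 51 mm
- granite_mid (a point): smooth grey granite weight, 56 mm diameter, 40 mm high, standing on the far end of the deck panel beyond the leaf; point at its centre. Leave alone
- lighthouse_mid (a point): white and red lighthouse model, 80 mm foot, 180 mm high, standing on the bench to the right of the panel; point half-way up. Leave alone
- smokestack_mid (a point): copper smokestack, 68 mm foot, 114 mm high, standing on the bench to the right of the panel; point half-way up. Leave alone
- rasp_mid (a point): steel rasp with a wooden handle, 240 mm long along its x, 26 mm high, lying on the bench to the left of the panel; point at its middle. Leave alone
- jar_mid (a point): blue paint jar, 64 mm diameter, 75 mm high, on the bench far to the right of the panel; point half-way up. Leave alone
- brush: paint brush, 190 mm long along its x, lying on the bench well to the right of the panel; origin under its middle. Leave alone

How it is judged:
By the outcome, as a careful person would: the job done as asked, in the order asked, and still so for the second after the job is handed in, with the robot touching nothing.
It also fails if it takes over 51 s, if anything falls off the work surface, if the arm or the gripper's body presses on something with over 40 N, if the wrist force passes 120 N, or if a joint passes its speed limit or range.

ROBOT

A 6-joint arm with a two-finger parallel gripper is mounted at the origin on the work surface. World frame = base frame: x ahead of the robot, y to its left, z up, the work surface at z = 0. Lengths are in m, angles in rad, forces in N, time in s.
With the tool pointing down it reaches from about 0.35 to 0.975 m from the base axis. Payload 7.1 kg.
Tool frame: the origin (TCP) lies at the very end of the fingers, on their centre line; the grasp point (between the pads) lies 19 mm behind it; z points along the fingers, y is the line along which they close (so a half turn about z gives the same grasp; the last joint's range is limited). The gripper opens to 88 mm and grips with 3 to 60 N. Pads are 20 mm wide; open, the fingers measure 115 mm over their backs; the gripper's body (75 mm by 178 mm) begins 61 mm behind the grasp point.
Start: joints at [-1.239, 0.423, 1.63, -0, 1.089, -0.019], TCP at [0.215, -0.587, 0.223] pointing down, gripper open.
Joint ranges: [-3, 3], [-0.9, 2.11], [0.09, 2.58], [-1.31, 4.45], [0.11, 2.69], [-2.54, 2.54]. Speed limits (rad/s): [2.39, 2.39, 3.01, 3.14, 3.14, 3.14].

INTERFACE

Orientations are given as a unit quaternion [w, x, y, z].
In Python, from rig import bot, viewer gives the robot as it stands. The module is installed in compiled form; this text tells all that it offers.
- The arm moves only by the shell command python3 -m creep 'ROWS' [FORCE]. ROWS is JSON, one flat list of numbers, 7 for each row, row after row: the shift along the tool's x, y, z in m, then the turn, a rotation vector about the tool's x, y, z in degrees, then the opening, from -1 (shut) to 1 (fully open), so that 0 is half open. In form: [dx, dy, dz, rx, ry, rz, jaw, dx, dy, dz, rx, ry, rz, jaw, ...]. A call has exactly 8 rows; each row is the pose to reach, as a shift and turn from the pose commanded when the call began, along the tool's axes at that moment; what a row does not reach only later rows make up. A row lasts 1/12 s, in which the tool goes at most 41.7 mm and 7.16 degrees, less where a joint would pass 70% of its speed; a pose out of reach is approached as far as the arm can. A call with a gripper value outside its range is refused whole. The fingers move at their own pace and stop on an object; FORCE is the grip in N (left out, the last holds). Time passes only in rows, so rows that repeat a pose let the fingers close, or fill a call up. It gives the time, the measured TCP pose, the force, the opening and the grip force at its end, in the units of the state.
- bot.sense(): the state, without advancing time (a new reading comes with each control period).
- viewer.snapshot(name): name is "scene" or "top"; returns the picture (400x640x3 uint8, blue, green, red); there is no depth.
- viewer.camera_params(name): a dict with "intrinsics" (3x3 intrinsics, pixels), "R" (3x3) and "t" (3): a world point X has camera coordinates R X + t. Camera axes: x right, y down, z forward; pixel columns grow to the right and rows downward; lengths in m; the calibration is good to about 2 mm. A picture is of the moment at which its call begins. camera_params takes no time and is no camera call.
- bot.sign_off(): hands the job in; it is judged then, once.
The state is a dict: "t": time; "joint_pos": joint angles; "qd": joint speeds; "joint_torque": joint torques, N m; "position": TCP position; "eef_rot": TCP orientation; "contact_force": force on the tool from outside, world axes, zero at the start; "moment": the same for the moment, N m; "finger_gap": finger opening in m; "finger_force": force on a finger pad.
Only numpy, scipy, OpenCV 4.12 (cv2) and the standard library are available. Lean on these libraries where they do the work, as an engineer would, in place of code of your own. Each camera call takes 0.05 s, during which the arm holds its last target. There are 200 camera calls.

## Working session

There is one attempt and no reset: what is moved stays moved. The work goes in short steps, Python scripts to look and compute and a shell command to move; the robot and the scene stay as the last step left them, time stands still between calls to the robot, and variables do not carry over. Pictures are saved under pics/ and viewed, at most 10 in all, crops included, and the job is handed in when it is done.

```bash
mkdir -p pics
python3 - <<'E'
from rig import bot, viewer
import cv2,numpy as np
for n in("scene","top"):
    cv2.imwrite(f"pics/{n}0.png",viewer.snapshot(n))
    p=viewer.camera_params(n);print(n,np.round(p["intrinsics"],1).tolist(),np.round(p["R"],3).tolist(),np.round(p["t"],3).tolist())
s=bot.sense();print(s)
E
```

```text
scene [[367.5, 0.0, 319.9], [0.0, 367.5, 192.9], [0.0, 0.0, 1.0]] [[0.027, 1.0, -0.002], [0.622, -0.019, -0.783], [-0.783, 0.02, -0.622]] [0.058, -0.263, 1.459]
top [[441.0, 0.0, 323.3], [0.0, 441.0, 196.9], [0.0, 0.0, 1.0]] [[-0.023, -1.0, 0.006], [-0.988, 0.021, -0.15], [0.15, -0.009, -0.989]] [-0.055, 0.567, 1.33]
{'t': 0.1, 'joint_pos': array([-1.23903479e+00,  4.23804996e-01,  1.63059759e+00, -1.17538892e-05,
        1.08861588e+00, -1.90076533e-02]), 'qd': array([ 0.00068825, -0.00100079, -0.0022014 ,  0.00026643,  0.00211677,
        0.00071398]), 'joint_torque': array([ 1.13833044e-03, -5.45612669e+01, -2.74324161e+01,  6.45510620e-02,
        1.87582523e-02, -1.75377033e-05]), 'position': array([ 0.2146146 , -0.58645876,  0.22196038]), 'eef_rot': array([-7.03396505e-04,  9.84658778e-01,  1.74489490e-01, -1.16169691e-04]), 'contact_force': array([ 0.4658695 , -0.28224175,  0.17704523]), 'moment': array([-0.00301329,  0.01748173,  0.01662013]), 'finger_force': 0.0, 'finger_gap': 0.08810780417968735}
```

View pics/scene0.png

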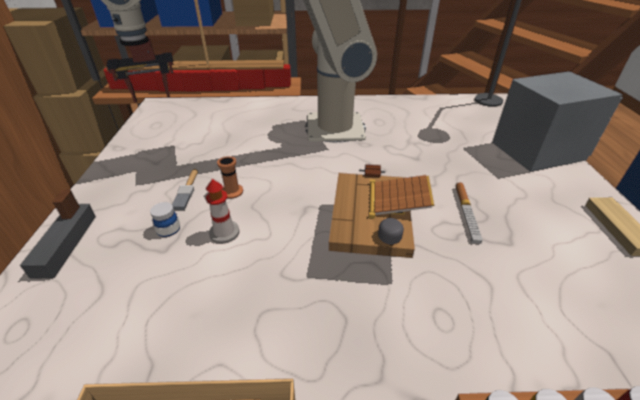

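View pics/top0.png

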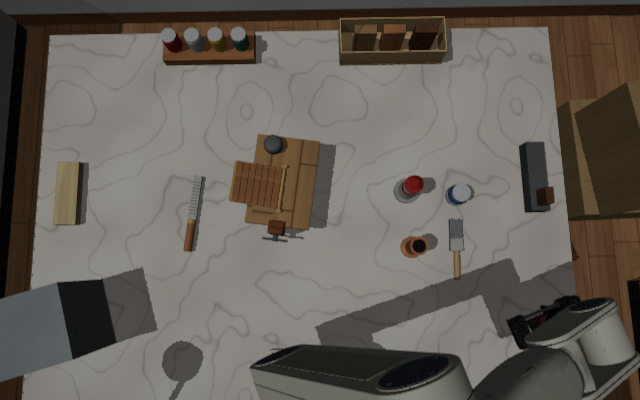

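The scene view shows the deck at about (375,213), with the leaf on the image right and its free edge near (433,192). The top view shows the brass hinge from (285,165) to (281,213), the leaf's free edge near (233,180), the rasp at (194,213), the lighthouse at (411,187) and the smokestack at (414,246).

```bash
python3 - <<'E'
import cv2,numpy as np
a=cv2.imread("pics/top0.png")[120:255,175:345];b=cv2.imread("pics/scene0.png")[150:265,320:490]
a=cv2.resize(a,None,fx=4,fy=4,interpolation=cv2.INTER_CUBIC)[:, :400*2];b=cv2.resize(b,None,fx=4,fy=4,interpolation=cv2.INTER_CUBIC)
cv2.imwrite("pics/a.png",a);cv2.imwrite("pics/b.png",b);print(a.shape,b.shape)
E
cat > h.py <<'E'
from rig import bot, viewer
import cv2,numpy as np
def ray(n,u,v):
    p=viewer.camera_params(n);R=np.array(p["R"]);t=np.array(p["t"])
    d=R.T@np.linalg.inv(p["intrinsics"])@[u,v,1];return -R.T@t,d
def onz(n,u,v,z):
    c,d=ray(n,u,v);return c+d*(z-c[2])/d[2]
def tri(uvt,uvs):
    c1,d1=ray("top",*uvt);c2,d2=ray("scene",*uvs)
    s=np.linalg.lstsq(np.c_[d1,-d2],c2-c1,rcond=None)[0];p,q=c1+s[0]*d1,c2+s[1]*d2
    return (p+q)/2,np.linalg.norm(p-q)
def pix(n,X):
    p=viewer.camera_params(n);c=p["intrinsics"]@(np.array(p["R"])@X+p["t"]);return c[:2]/c[2]
E
```

```text
(540, 680, 3) (460, 680, 3)
```

View pics/a.png

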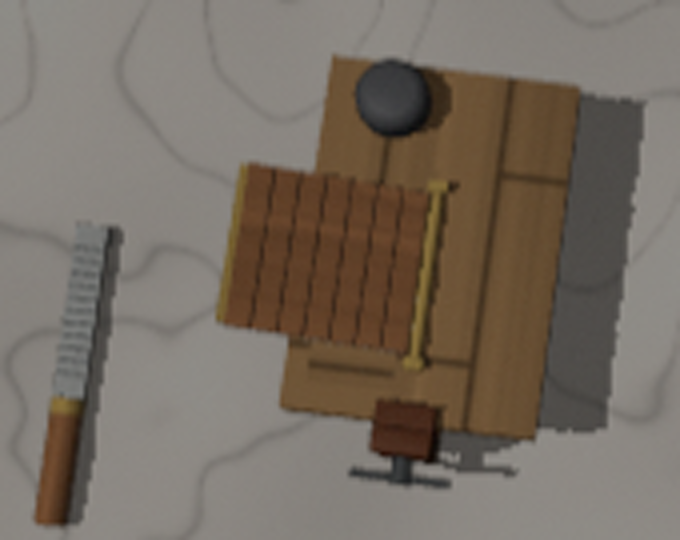

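View pics/b.png

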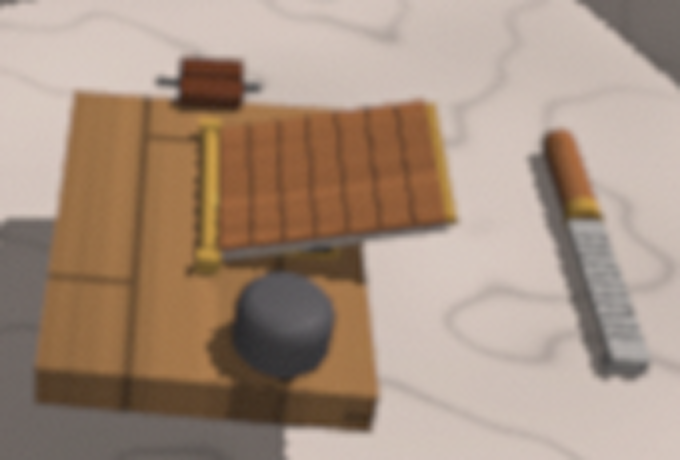

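The crops show hinge ends at (437,186) and (414,364) in a.png, and (207,262) and (209,122) in b.png. The leaf's outer corners are at (245,166) and (222,321) in a.png, and (455,221) and (432,103) in b.png. The leaf is slightly raised.

Run:
```python
from h import *
A=lambda x,y:(x/4+175-.4,y/4+120-.4); B=lambda x,y:(x/4+320-.4,y/4+150-.4)
for k,a,b in [("hf",(437,186),(207,262)),("hn",(414,364),(209,122)),("ef",(242,166),(455,221)),("en",(219,321),(432,103))]:
    X,e=tri(A(*a),B(*b));print(k,np.round(X,4),round(e,4))
hf=onz("top",*A(437,186),.113);hn=onz("top",*A(414,364),.113);print(hf,hn)
x=(hf-hn);x/=np.linalg.norm(x);yaw=np.arctan2(x[1],x[0]);m=(hf+hn)/2;print("yaw",yaw,"mid",m)
def D(P):
    d=P-m;c,s=np.cos(yaw),np.sin(yaw);return np.round([d[0]*c+d[1]*s,-d[0]*s+d[1]*c,P[2]],4)
for k,P in [("ef",tri(A(242,166),B(455,221))[0]),("en",tri(A(219,321),B(432,103))[0]),
 ("granite",onz("top",*A(393,98),.145)),("rasp_f",onz("top",*A(92,225),.02)),("rasp_n",onz("top",*A(55,522),.02)),
 ("light",onz("top",411,187,.14)),("stackfoot",onz("top",414,246,.1)),("paneledgeL near",onz("top",*A(282,408),.105)),("panelfarR",onz("top",*A(580,87),.105))]:
    print(k,np.round(P,3),D(P))
```

```text
hf [0.651  0.0482 0.1126] 0.001
hn [0.5173 0.0666 0.1175] 0.0007
ef [0.6607 0.1872 0.1494] 0.0007
en [0.5471 0.2025 0.1516] 0.0011
[0.65100228 0.04861023 0.113     ] [0.51775902 0.06670431 0.113     ]
yaw -0.1349717152888468 mid [0.58438065 0.05765727 0.113     ]
ef [0.661 0.187 0.149] [0.0582 0.1386 0.1494]
en [0.547 0.203 0.152] [-0.0564  0.1385  0.1516]
granite [0.71  0.078 0.145] [0.1221 0.0367 0.145 ]
rasp_f [0.646 0.331 0.02 ] [0.0244 0.2789 0.02  ]
rasp_n [0.412 0.355 0.02 ] [-0.211   0.2711  0.02  ]
light [ 0.575 -0.322  0.14 ] [ 0.0418 -0.3774  0.14  ]
stackfoot [ 0.406 -0.33   0.1  ] [-0.1246 -0.4081  0.1   ]
paneledgeL near [0.488 0.165 0.105] [-0.1096  0.0932  0.105 ]
panelfarR [ 0.727 -0.06   0.105] [ 0.1572 -0.097   0.105 ]
```

```bash
cat >> h.py <<'E'
from scipy.spatial.transform import Rotation as Ro
O=np.array([.584,.058,0]);YAW=-.135;Z=np.array([0,0,1.])
xd=np.array([np.cos(YAW),np.sin(YAW),0]);yd=np.array([-np.sin(YAW),np.cos(YAW),0])
def cur():
    s=bot.sense();q=s["eef_rot"];return s,s["position"],Ro.from_quat([*q[1:],q[0]])
def go(*T):  # each target: deck x,y,z (m), depression e (deg)
    s,p,R=cur();d=p-O;print("t",round(s["t"],2),"deck",np.round([d@xd,d@yd,p[2]],4),"e",round(np.degrees(np.arcsin(-R.as_matrix()[2,2])),1),"F",np.round(s["contact_force"],1),"q",np.round(s["joint_pos"],2))
    for x,y,z,e in T:
        e=np.radians(e);P=O+x*xd+y*yd+z*Z;zt=-np.cos(e)*yd-np.sin(e)*Z
        Rt=Ro.from_matrix(np.c_[np.cross(xd,zt),xd,zt])
        print((x,y,z,round(np.degrees(e))),np.round(R.inv().apply(P-p),4).tolist(),np.round((R.inv()*Rt).as_rotvec(degrees=True),1).tolist())
def arc(r,*te): # tip on white face at radius r; (theta deg, e deg) -> targets
    out=[]
    for th,e in te:
        t,e_=np.radians(th),np.radians(e);n=np.array([np.sin(t),-np.cos(t)]);u=np.array([-np.sin(e_),np.cos(e_)])
        P=np.array([np.cos(t),np.sin(t)])*r+[0,.111]+(.005+.010*abs(u@n))*n;out.append((0,round(P[0],4),round(P[1],4),e))
    return out
E
python3 -c "
from h import *
go((0,.05,.42,90),(0,.30,.30,40),(0,.24,.18,20))"
```

```text
t 0.1 deck [-0.2793 -0.6883  0.222 ] e 89.9 F [ 0.5 -0.3  0.2] q [-1.24  0.42  1.63 -0.    1.09 -0.02]
(0, 0.05, 0.42, 90) [0.5917, -0.5228, -0.1973] [-0.1, -0.0, -62.2]
(0, 0.3, 0.3, 40) [0.7084, -0.7437, -0.077] [-27.1, -44.9, -58.0]
(0, 0.24, 0.18, 20) [0.6804, -0.6905, 0.043] [-37.8, -62.7, -53.9]
```

```bash
python3 -m creep '[0,0,-0.04,0,0,0,-1, 0,0,-0.08,0,0,0,-1, 0,0,-0.12,0,0,0,-1, 0,0,-0.16,0,0,-7,-1, 0,0,-0.2,0,0,-14,-1, 0,0,-0.2,0,0,-21,-1, 0,0,-0.2,0,0,-28,-1, 0,0,-0.2,0,0,-35,-1]' 10; python3 -c "
from h import *
go((0,.05,.42,90),(0,.30,.30,40),(0,.24,.18,20))"
```

```text
t: 0.77
position: [0.2148, -0.5869, 0.4233]
eef_rot: [0.001, 0.885, 0.465, -0.0]
contact_force: [-0.1, 0.4, -0.7]
finger_gap: 0.0381
finger_force: 0.0
t 0.77 deck [-0.279  -0.6887  0.4233] e 89.9 F [-0.1  0.4 -0.7] q [-1.24  0.27  1.4   0.    1.48 -0.64]
(0, 0.05, 0.42, 90) [0.7852, -0.0843, 0.0028] [0.0, 0.0, -26.8]
(0, 0.3, 0.3, 40) [1.0084, -0.1972, 0.1225] [-11.7, -49.0, -25.1]
(0, 0.24, 0.18, 20) [0.9549, -0.1702, 0.2426] [-16.3, -68.6, -23.4]
```

```bash
python3 -m creep '[0.04,-0.004,0,0,0,-3,-1, 0.08,-0.008,0,0,0,-7,-1, 0.12,-0.013,0,0,0,-10,-1, 0.16,-0.017,0,0,0,-13,-1, 0.2,-0.022,0,0,0,-17,-1, 0.24,-0.026,0,0,0,-20,-1, 0.28,-0.03,0,0,0,-24,-1, 0.32,-0.034,0,0,0,-26.8,-1]'; python3 -c "
from h import *
go((0,.05,.42,90),(0,.30,.30,40),(0,.24,.18,20))"
```

```text
t: 1.43
position: [0.3703, -0.3031, 0.4225]
eef_rot: [-0.0, 0.754, 0.657, 0.0]
contact_force: [0.5, -0.1, 0.2]
finger_gap: 0.0004
finger_force: 0.0
t 1.43 deck [-0.1632 -0.3866  0.4225] e 90.0 F [ 0.5 -0.1  0.2] q [-0.71  0.02  1.69  0.    1.43 -0.57]
(0, 0.05, 0.42, 90) [0.4371, 0.1617, 0.0026] [-0.0, -0.0, -0.2]
(0, 0.3, 0.3, 40) [0.6871, 0.1609, 0.1226] [-0.1, -50.0, -0.2]
(0, 0.24, 0.18, 20) [0.627, 0.1611, 0.2426] [-0.1, -70.0, -0.2]
```

```bash
python3 -m creep '[0.04,0.009,0,0,0,0,-1, 0.08,0.018,0,0,-4,0,-1, 0.12,0.028,0,0,-8,0,-1, 0.16,0.037,0,0,-12,0,-1, 0.2,0.046,0,0,-16,0,-1, 0.24,0.056,0,0,-20,0,-1, 0.28,0.065,0,0,-24,0,-1, 0.32,0.074,0,0,-28,0,-1]'; python3 -c "
from h import *
go((0,.05,.42,90),(0,.30,.30,40),(0,.24,.18,20))"
```

```text
t: 2.1
position: [0.4885, 0.0037, 0.4232]
eef_rot: [0.161, 0.732, 0.636, -0.183]
contact_force: [1.0, -0.7, 0.9]
finger_gap: 0.0005
finger_force: 0.0
t 2.1 deck [-0.0873 -0.0667  0.4232] e 61.8 F [ 1.  -0.7  0.9] q [ 0.26  0.13  1.65 -0.45  1.57  0.45]
(0, 0.05, 0.42, 90) [0.1049, 0.0867, -0.0523] [0.1, 28.2, -0.3]
(0, 0.3, 0.3, 40) [0.3819, 0.085, -0.0647] [-0.1, -21.8, -0.3]
(0, 0.24, 0.18, 20) [0.3857, 0.0851, 0.0694] [-0.1, -41.8, -0.3]
```

```bash
python3 -m creep '[0.04,0.009,-0.007,0,-3,0,-1, 0.08,0.018,-0.014,0,-6,0,-1, 0.12,0.027,-0.02,0,-9,0,-1, 0.16,0.036,-0.027,0,-12,0,-1, 0.2,0.045,-0.034,0,-15,0,-1, 0.24,0.054,-0.04,0,-18,0,-1, 0.28,0.063,-0.047,0,-21,0,-1, 0.32,0.072,-0.054,0,-22,0,-1]'; python3 -c "
from h import *
go((0,.30,.30,40),(0,.24,.18,20),*arc(.12,(15,20),(13,20)))"
```

```text
t: 2.77
position: [0.6026, 0.2983, 0.3173]
eef_rot: [0.278, 0.683, 0.594, -0.321]
contact_force: [0.4, 0.9, -0.1]
finger_gap: 0.0005
finger_force: 0.0
t 2.77 deck [-0.0139  0.2406  0.3173] e 39.7 F [ 0.4  0.9 -0.1] q [ 0.68  0.75  1.09 -0.6   1.95  0.79]
(0, 0.3, 0.3, 40) [0.0513, 0.0136, -0.0347] [-0.3, 0.3, -0.1]
(0, 0.24, 0.18, 20) [0.1053, 0.0142, 0.0882] [-0.3, -19.7, -0.0]
(0, np.float64(0.1198), np.float64(0.1276), 20) [0.0687, 0.0149, 0.2141] [-0.3, -19.7, -0.0]
(0, np.float64(0.1203), np.float64(0.1235), 20) [0.0722, 0.0149, 0.2163] [-0.3, -19.7, -0.0]
```

```bash
python3 -m creep '[0.02,0.003,0.012,0,-3,0,-1, 0.04,0.005,0.025,0,-6,0,-1, 0.06,0.008,0.037,0,-9,0,-1, 0.08,0.01,0.05,0,-12,0,-1, 0.1,0.012,0.065,0,-15,0,-1, 0.11,0.014,0.08,0,-18,0,-1, 0.117,0.014,0.095,0,-19.7,0,-1, 0.117,0.014,0.095,0,-19.7,0,-1]'; python3 -c "
from h import *
go((0,.24,.164,20),(0,.12,.120,20))
cv2.imwrite('pics/c.png',cv2.resize(np.hstack([viewer.snapshot('top')[100:280,150:350],viewer.snapshot('scene')[80:260,320:520]]),None,fx=2,fy=2))"
```

```text
t: 3.43
position: [0.6153, 0.2943, 0.1636]
eef_rot: [0.374, 0.617, 0.538, -0.436]
contact_force: [0.2, -0.5, -0.9]
finger_gap: 0.0004
finger_force: 0.0
t 3.43 deck [-0.0008  0.2384  0.1636] e 19.9 F [ 0.2 -0.5 -0.9] q [ 0.71  1.08  1.01 -0.76  2.03  0.88]
(0, 0.24, 0.164, 20) [0.0002, 0.0007, -0.0016] [-0.5, 0.1, 0.3]
(0, 0.12, 0.12, 20) [0.0008, 0.0018, 0.1262] [-0.5, 0.1, 0.3]
```

View pics/c.png

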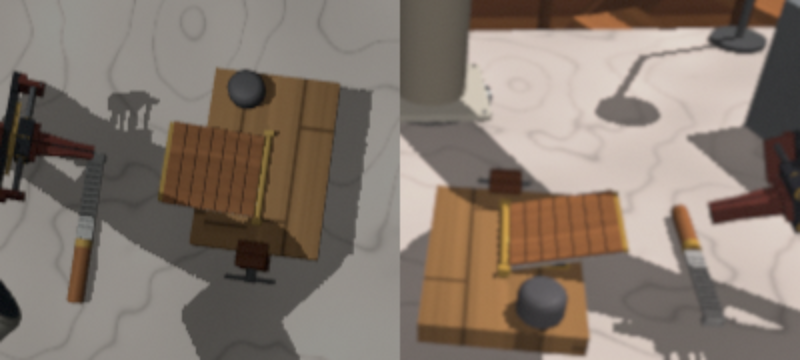

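The shut fingertips, at about (93,152) in the left half, point at the leaf's free edge at about (165,165). The way in is clear, so I'll insert under the edge now.

```bash
python3 -m creep '[0,0.001,0.02,0,0,0,-1, 0,0.001,0.04,0,0,0,-1, 0,0.002,0.06,0,0,0,-1, 0,0.002,0.08,0,0,0,-1, 0,0.002,0.095,0,0,0,-1, 0,0.002,0.108,0,0,0,-1, 0,0.002,0.118,0,0,0,-1, 0,0.002,0.125,0,0,0,-1]'; python3 -c "
from h import *
go(*arc(.122,(20,20),(30,20),(40,20),(50,20),(60,20),(70,22),(80,25),(90,28)))"
```

```text
t: 4.2
position: [0.6036, 0.1805, 0.1278]
eef_rot: [0.374, 0.621, 0.538, -0.429]
contact_force: [-0.3, 0.6, -0.6]
finger_gap: 0.0006
finger_force: 0.8
t 4.2 deck [0.0029 0.1241 0.1278] e 20.5 F [-0.3  0.6 -0.6] q [ 0.61  1.01  1.27 -0.79  1.83  0.96]
(0, np.float64(0.1198), np.float64(0.1386), 20) [-0.0116, -0.0029, 0.0002] [-0.3, -0.5, -0.3]
(0, np.float64(0.1131), np.float64(0.1591), 20) [-0.0332, -0.0027, -0.0007] [-0.3, -0.5, -0.3]
(0, np.float64(0.1027), np.float64(0.1784), 20) [-0.0549, -0.0026, 0.0022] [-0.3, -0.5, -0.3]
(0, np.float64(0.0889), np.float64(0.1957), 20) [-0.0759, -0.0025, 0.0091] [-0.3, -0.5, -0.3]
(0, np.float64(0.072), np.float64(0.2103), 20) [-0.0955, -0.0023, 0.0198] [-0.3, -0.5, -0.3]
(0, np.float64(0.0527), np.float64(0.2216), 22) [-0.1129, -0.0022, 0.0339] [-0.3, 1.5, -0.3]
(0, np.float64(0.0318), np.float64(0.2293), 25) [-0.1274, -0.002, 0.0508] [-0.3, 4.5, -0.3]
(0, np.float64(0.0097), np.float64(0.233), 28) [-0.1387, -0.0019, 0.0702] [-0.3, 7.5, -0.3]
```

```bash
python3 -m creep '[-0.003,0,0,0,0,0,-1, -0.008,0,0,0,0,0,-1, -0.014,0,0,0,0,0,-1, -0.02,0,0,0,0,0,-1, -0.026,0,-0.001,0,0,0,-1, -0.032,0,-0.001,0,0,0,-1, -0.038,0,0,0,0,0,-1, -0.044,0,0,0,0,0,-1]'; python3 -c "
from h import *
go(*arc(.122,(35,20),(40,20),(50,20),(60,20),(70,22),(80,25),(90,28)))
cv2.imwrite('pics/d.png',cv2.resize(np.hstack([viewer.snapshot('top')[100:280,150:350],viewer.snapshot('scene')[80:260,320:520]]),None,fx=2,fy=2))"
```

```text
t: 4.87
position: [0.6004, 0.1649, 0.1679]
eef_rot: [0.374, 0.62, 0.538, -0.432]
contact_force: [0.1, -0.2, -3.9]
finger_gap: 0.0005
finger_force: 1.8
t 4.87 deck [0.0018 0.1081 0.1679] e 20.3 F [ 0.1 -0.2 -3.9] q [ 0.6   0.95  1.31 -0.8   1.85  0.93]
(0, np.float64(0.1083), np.float64(0.169), 20) [-0.0009, -0.0018, -0.0006] [-0.3, -0.3, -0.1]
(0, np.float64(0.1027), np.float64(0.1784), 20) [-0.0117, -0.0018, 0.0014] [-0.3, -0.3, -0.1]
(0, np.float64(0.0889), np.float64(0.1957), 20) [-0.0327, -0.0017, 0.0084] [-0.3, -0.3, -0.1]
(0, np.float64(0.072), np.float64(0.2103), 20) [-0.0523, -0.0016, 0.0192] [-0.3, -0.3, -0.1]
(0, np.float64(0.0527), np.float64(0.2216), 22) [-0.0696, -0.0015, 0.0333] [-0.3, 1.7, -0.1]
(0, np.float64(0.0318), np.float64(0.2293), 25) [-0.0841, -0.0014, 0.0503] [-0.3, 4.7, -0.1]
(0, np.float64(0.0097), np.float64(0.233), 28) [-0.0952, -0.0012, 0.0697] [-0.3, 7.7, -0.1]
```

View pics/d.png

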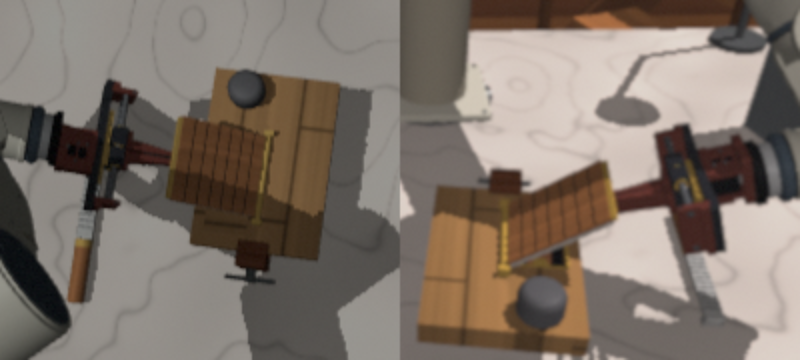

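The leaf is now at about 35°, with its edge resting on the fingertips at about (172,155) in the left half. The force is 4 N, as expected, so I'll carry on along the arc.

```bash
python3 -m creep '[-0.007,0,0,0,0,0,-1, -0.015,0,0.002,0,0,0,-1, -0.023,0,0.004,0,0,0,-1, -0.031,0,0.007,0,0,0,-1, -0.039,0,0.011,0,0,0,-1, -0.047,0,0.016,0,0,0,-1, -0.054,0,0.021,0,0,0,-1, -0.061,0,0.027,0,0,0,-1]'; python3 -c "
from h import *
go(*arc(.122,(60,20),(65,20),(70,22),(75,24),(80,26),(85,28),(90,30),(95,32),(100,35)))"
```

```text
t: 5.63
position: [0.5939, 0.1183, 0.216]
eef_rot: [0.375, 0.62, 0.538, -0.431]
contact_force: [0.2, 2.4, -3.7]
finger_gap: 0.0005
finger_force: 1.5
t 5.63 deck [0.0017 0.0611 0.216 ] e 20.3 F [ 0.2  2.4 -3.7] q [ 0.55  0.85  1.4  -0.84  1.83  0.9 ]
(0, np.float64(0.072), np.float64(0.2103), 20) [0.0091, -0.0017, -0.0083] [-0.3, -0.3, -0.1]
(0, np.float64(0.0625), np.float64(0.2165), 20) [0.0, -0.0017, -0.0015] [-0.3, -0.3, -0.1]
(0, np.float64(0.0527), np.float64(0.2216), 22) [-0.0082, -0.0016, 0.0059] [-0.3, 1.7, -0.2]
(0, np.float64(0.0425), np.float64(0.2259), 24) [-0.0158, -0.0015, 0.014] [-0.3, 3.7, -0.2]
(0, np.float64(0.0319), np.float64(0.2293), 26) [-0.0226, -0.0015, 0.0227] [-0.3, 5.7, -0.2]
(0, np.float64(0.021), np.float64(0.2316), 28) [-0.0286, -0.0014, 0.0322] [-0.3, 7.7, -0.2]
(0, np.float64(0.01), np.float64(0.233), 30) [-0.0337, -0.0013, 0.042] [-0.3, 9.7, -0.2]
(0, np.float64(-0.0011), np.float64(0.2334), 32) [-0.0379, -0.0013, 0.0523] [-0.3, 11.7, -0.2]
(0, np.float64(-0.0121), np.float64(0.2327), 35) [-0.0411, -0.0012, 0.0628] [-0.3, 14.7, -0.2]
```

```bash
python3 -m creep '[-0.006,0,0.004,0,1,0,-1, -0.012,0,0.01,0,3,0,-1, -0.018,0,0.017,0,4.5,0,-1, -0.024,0,0.025,0,6.5,0,-1, -0.029,0,0.033,0,8,0,-1, -0.034,0,0.042,0,10,0,-1, -0.038,0,0.052,0,12,0,-1, -0.041,0,0.062,0,14.5,0,-1]'; python3 -c "
from h import *
go(*arc(.122,(95,32),(100,35),(105,39),(110,43),(115,47),(120,51),(125,55),(130,58),(135,61)))"
```

```text
t: 6.3
position: [0.5837, 0.0465, 0.2329]
eef_rot: [0.303, 0.67, 0.581, -0.349]
contact_force: [0.3, 2.3, -0.3]
finger_gap: 0.0006
finger_force: 1.1
t 6.3 deck [ 0.0013 -0.0114  0.2329] e 34.9 F [ 0.3  2.3 -0.3] q [ 0.43  0.65  1.55 -0.76  1.59  0.83]
(0, np.float64(-0.0011), np.float64(0.2334), 32) [0.0055, -0.0013, -0.0087] [-0.3, -2.9, -0.2]
(0, np.float64(-0.0121), np.float64(0.2327), 35) [-0.0002, -0.0013, 0.0007] [-0.3, 0.1, -0.3]
(0, np.float64(-0.0228), np.float64(0.2312), 39) [-0.0051, -0.0012, 0.0103] [-0.2, 4.1, -0.3]
(0, np.float64(-0.0334), np.float64(0.2287), 43) [-0.0091, -0.0011, 0.0205] [-0.2, 8.1, -0.3]
(0, np.float64(-0.0436), np.float64(0.2253), 47) [-0.0122, -0.0011, 0.0308] [-0.2, 12.1, -0.3]
(0, np.float64(-0.0536), np.float64(0.2209), 51) [-0.0143, -0.001, 0.0415] [-0.2, 16.1, -0.3]
(0, np.float64(-0.0631), np.float64(0.2158), 55) [-0.0156, -0.001, 0.0522] [-0.2, 20.1, -0.3]
(0, np.float64(-0.0722), np.float64(0.2097), 58) [-0.0158, -0.0009, 0.0632] [-0.2, 23.1, -0.3]
(0, np.float64(-0.0808), np.float64(0.2028), 61) [-0.0151, -0.0009, 0.0742] [-0.2, 26.1, -0.3]
```

```bash
python3 -m creep '[-0.004,0,0.008,0,3,0,-1, -0.008,0,0.017,0,7,0,-1, -0.011,0,0.026,0,10,0,-1, -0.013,0,0.036,0,14,0,-1, -0.015,0,0.046,0,18,0,-1, -0.016,0,0.056,0,21,0,-1, -0.016,0,0.066,0,24,0,-1, -0.015,0,0.074,0,26,0,-1]'; python3 -c "
from h import *
go(*arc(.122,(135,61),(140,64),(145,67),(150,70),(155,73),(160,76),(165,79),(170,82),(175,84),(180,86)))
cv2.imwrite('pics/e.png',cv2.resize(np.hstack([viewer.snapshot('top')[100:280,200:400],viewer.snapshot('scene')[80:260,280:480]]),None,fx=2,fy=2))"
```

```text
t: 6.97
position: [0.5739, -0.023, 0.2038]
eef_rot: [0.165, 0.732, 0.634, -0.189]
contact_force: [-0.2, 0.7, 1.0]
finger_gap: 0.0004
finger_force: 0.8
t 6.97 deck [ 0.0009 -0.0816  0.2038] e 60.9 F [-0.2  0.7  1. ] q [ 0.19  0.47  1.71 -0.52  1.19  0.58]
(0, np.float64(-0.0808), np.float64(0.2028), 61) [0.0012, -0.0009, 0.0005] [-0.1, 0.1, -0.4]
(0, np.float64(-0.0887), np.float64(0.1951), 64) [-0.002, -0.0009, 0.0111] [-0.1, 3.1, -0.4]
(0, np.float64(-0.0959), np.float64(0.1868), 67) [-0.0042, -0.0008, 0.0218] [-0.1, 6.1, -0.5]
(0, np.float64(-0.1023), np.float64(0.1778), 70) [-0.0055, -0.0008, 0.0328] [-0.0, 9.1, -0.5]
(0, np.float64(-0.1079), np.float64(0.1684), 73) [-0.0058, -0.0008, 0.0437] [-0.0, 12.1, -0.5]
(0, np.float64(-0.1126), np.float64(0.1584), 76) [-0.005, -0.0008, 0.0548] [-0.0, 15.1, -0.5]
(0, np.float64(-0.1164), np.float64(0.1481), 79) [-0.0034, -0.0008, 0.0656] [-0.0, 18.1, -0.5]
(0, np.float64(-0.1192), np.float64(0.1375), 82) [-0.0007, -0.0008, 0.0762] [0.0, 21.1, -0.5]
(0, np.float64(-0.1211), np.float64(0.1268), 84) [0.0029, -0.0008, 0.0865] [0.0, 23.1, -0.5]
(0, np.float64(-0.122), np.float64(0.1167), 86) [0.007, -0.0008, 0.0958] [0.0, 25.1, -0.5]
```

View pics/e.png

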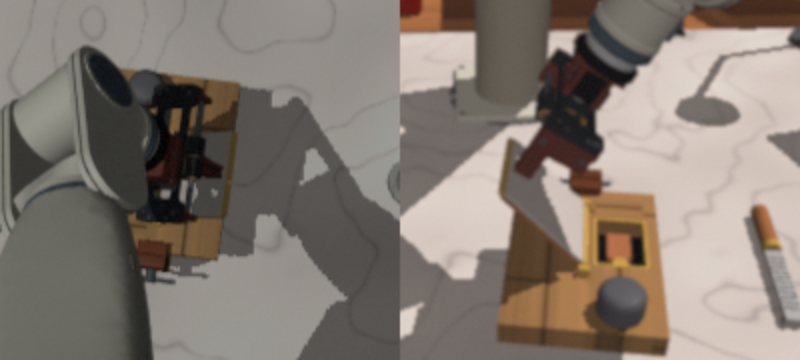

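The leaf is past upright at about 130–135°, with its white face showing and the fingertips on it at about (525,170). The engine well is visible at (620,245). Next I'll push down to about 170°.

```bash
python3 -m creep '[-0.002,0,0.012,0,3,0,-1, -0.004,0,0.024,0,6,0,-1, -0.005,0,0.034,0,9,0,-1, -0.006,0,0.044,0,12,0,-1, -0.005,0,0.054,0,15,0,-1, -0.004,0,0.063,0,18,0,-1, -0.003,0,0.07,0,20,0,-1, -0.001,0,0.076,0,21,0,-1]'; python3 -c "
from h import *
go(*arc(.122,(170,82),(175,84),(178,86),(180,88),(182,88)))"
```

```text
t: 7.73
position: [0.5685, -0.0597, 0.1367]
eef_rot: [0.047, 0.754, 0.654, -0.054]
contact_force: [-0.2, -0.7, 0.9]
finger_gap: 0.0006
finger_force: 0.6
t 7.73 deck [ 0.0005 -0.1187  0.1367] e 81.8 F [-0.2 -0.7  0.9] q [-0.05  0.47  1.8  -0.18  0.89  0.21]
(0, np.float64(-0.1192), np.float64(0.1375), 82) [-0.0006, -0.0005, -0.0007] [-0.0, 0.2, -0.4]
(0, np.float64(-0.1211), np.float64(0.1268), 84) [-0.001, -0.0005, 0.0101] [-0.0, 2.2, -0.4]
(0, np.float64(-0.1217), np.float64(0.1206), 86) [-0.0007, -0.0005, 0.0163] [-0.0, 4.2, -0.4]
(0, np.float64(-0.122), np.float64(0.1163), 88) [-0.0004, -0.0005, 0.0206] [-0.0, 6.2, -0.4]
(0, np.float64(-0.1221), np.float64(0.1124), 88) [0.0001, -0.0005, 0.0245] [-0.0, 6.2, -0.4]
```

```bash
python3 -m creep '[-0.001,0,0.004,0,1,0,-1, -0.001,0,0.008,0,2,0,-1, -0.001,0,0.012,0,3,0,-1, -0.001,0,0.015,0,4,0,-1, -0.001,0,0.018,0,5,0,-1, 0,0,0.02,0,6,0,-1, 0,0,0.021,0,6,0,-1, 0,0,0.021,0,6,0,-1]'; python3 -c "
from h import *
go(*arc(.122,(180,88),(182,88)))"
```

```text
t: 8.4
position: [0.5683, -0.0618, 0.1164]
eef_rot: [0.012, 0.755, 0.655, -0.014]
contact_force: [-3.4, 0.4, 9.5]
finger_gap: 0.0004
finger_force: 4.8
t 8.4 deck [ 0.0005 -0.1208  0.1164] e 87.9 F [-3.4  0.4  9.5] q [-0.11  0.49  1.82 -0.05  0.84  0.07]
(0, np.float64(-0.122), np.float64(0.1163), 88) [-0.0012, -0.0005, 0.0002] [-0.0, 0.1, -0.4]
(0, np.float64(-0.1221), np.float64(0.1124), 88) [-0.0011, -0.0005, 0.0041] [-0.0, 0.1, -0.4]
```

```bash
python3 -m creep '[0,0,0.0005,0,0,0,-1, 0,0,0.001,0,0,0,-1, 0,0,0.0015,0,0,0,-1, 0,0,0.0015,0,0,0,-1, 0,0,0.0015,0,0,0,-1, 0,0,0.0015,0,0,0,-1, 0,0,0.0015,0,0,0,-1, 0,0,0.0015,0,0,0,-1]'; python3 -c "
from h import *
go()"
```

```text
t: 9.07
position: [0.5683, -0.0618, 0.1161]
eef_rot: [0.013, 0.755, 0.655, -0.014]
contact_force: [-7.7, 0.9, 21.4]
finger_gap: 0.0003
finger_force: 10.8
t 9.07 deck [ 0.0006 -0.1208  0.1161] e 87.8 F [-7.7  0.9 21.4] q [-0.11  0.49  1.82 -0.05  0.83  0.07]
```

The force climbs sharply with no travel, so the leaf is on its stop. I'll back off.

```bash
python3 -m creep '[0,0,-0.003,0,0,0,-1, 0,0,-0.01,0,0,0,-1, 0,0,-0.03,0,0,0,-1, 0,0,-0.06,0,0,0,-1, 0,0,-0.1,0,0,0,-1, 0,0,-0.14,0,0,0,-1, 0,0,-0.18,0,0,0,-1, 0,0,-0.22,0,0,0,-1]'; python3 -m creep '[0,-0.03,0,0,0,0,-1, 0,-0.07,0,0,0,0,-1, 0,-0.11,0,0,0,0,-1, 0,-0.15,0,0,0,0,-1, 0,-0.17,0,0,0,0,-1, 0,-0.18,0,0,0,0,-1, 0,-0.18,0,0,0,0,-1, 0,-0.18,0,0,0,0,-1]'; python3 -c "
from h import *
go()
cv2.imwrite('pics/f.png',viewer.snapshot('top')); cv2.imwrite('pics/g.png',cv2.resize(viewer.snapshot('scene')[130:280,290:490],None,fx=4,fy=4,interpolation=cv2.INTER_CUBIC))"
```

```text
t: 9.73
position: [0.569, -0.0532, 0.3359]
eef_rot: [0.012, 0.755, 0.655, -0.014]
contact_force: [2.0, 0.4, 0.4]
finger_gap: 0.0006
finger_force: 0.0
t: 10.4
position: [0.3922, -0.0282, 0.3345]
eef_rot: [0.013, 0.755, 0.655, -0.014]
contact_force: [0.3, 0.5, 0.3]
finger_gap: 0.0005
finger_force: 0.0
t 10.4 deck [-0.1784 -0.1112  0.3345] e 87.8 F [0.3 0.5 0.3] q [-0.07 -0.07  1.97 -0.04  1.24  0.08]
```

View pics/g.png

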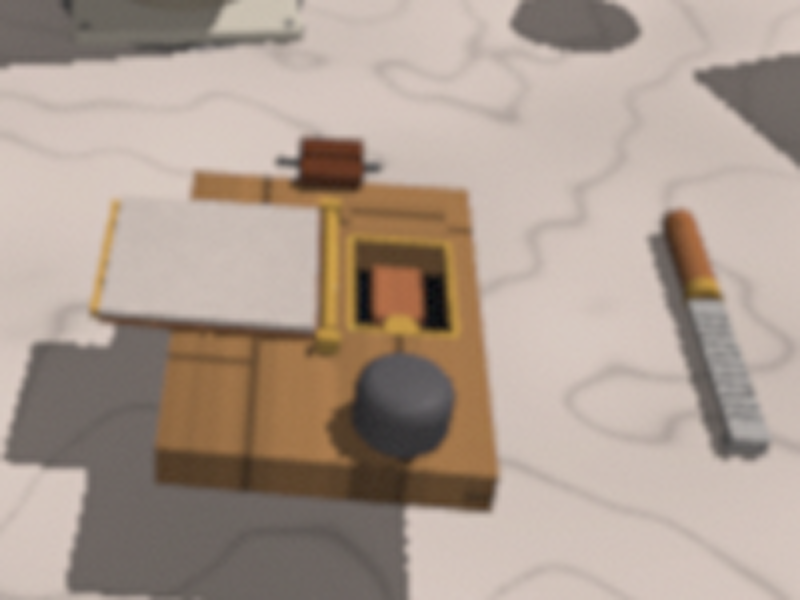

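View pics/f.png

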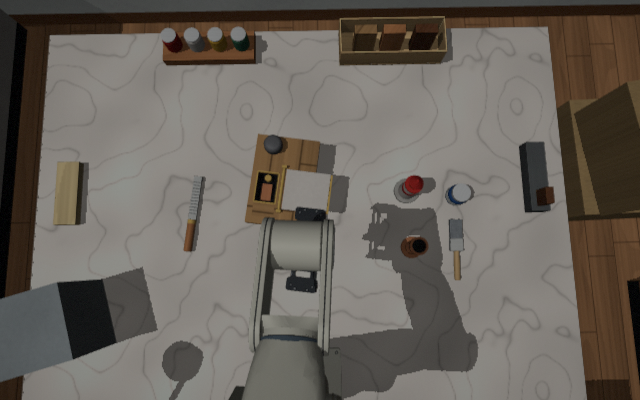

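The leaf lies flat on the right half, white face up (scene crop about (215,265)), and the engine well is open at (400,285). Granite (274,144), rasp, lighthouse, smokestack, jar and brush all stand where they were in the first top view. I'll hand it in.

```bash
python3 -c "
from rig import bot
print(bot.sign_off())"
```

```text
the job is handed in; nothing more can be done
None
```

The hatch leaf is turned over and pressed flat on the panel's right side, white face up, with the engine well open and everything else where it stood; I handed the job in at about 10.5 s, but the hand-in gave no verdict.

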